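# Lock the gold ring's vise at the jeweller's bench

### The job

Two small ring vises stand on the jeweller's bench. Lock the one that holds the gold ring: turn its yellow bar knob clockwise (seen from above) until it clicks past its detent and sits at its locked position, then let go of it. Leave the red knob of the silver ring's vise unturned, and do not shove the loose blue bur stand that stands between the vises.

Things in the scene. Friction and masses are not known exactly. Their poses are not given: they have to be found in the camera images.
- gold_knob_grip (a point): grip point of the yellow knob, on its upright turning axis, 62 mm above the bench. The knob is a yellow bar 46 mm long, 14 mm thick, from 34 to 76 mm above the bench, on a black round skirt of 24 mm radius (top at 36 mm). The point turns with it: x along the bar's length, y across its thickness, z up. A white line on top marks the -x half
- gold_knob (a joint): turn of the yellow knob, rad, clockwise from above. Starts at its stop at 0 (unlocked, white line towards white dot). A sprung over-centre detent resists, at most 0.2 N m, up to a hump at 0.52; past it the knob snaps on by itself to its locked stop at 1.05 (60 degrees, white line towards green dot) and stays. Let go before the hump, it springs back to 0
- gold_vise: the fixed vise under the yellow knob: dark steel plate 180 x 90 mm, 22 mm thick. Origin under the knob axis at bench level, z up; x runs along the plate towards two steel jaws (tops at 52 mm) 85 to 127 mm from the axis, with a gold ring standing between them (top at 69 mm); otherwise there is free room round the knob. On either side of the bench, yaw within 30 degrees
- silver_knob (a joint): turn of the red knob, rad: same kind of knob and vise, but the bar is red and the ring in the jaws is silver. Its axis is at least 0.38 m to the left or right of the yellow one. Rests at 0 (unlocked) and is to stay there
- bur_stand: bystander: loose round stepped blue plastic stand, 90 mm across its foot, 70 mm high, with thin steel burs that reach 92 mm above the bench; origin at the centre of its underside. It stands between the two vises, at least 150 mm from each knob axis

How it is judged (in metres and radians):
At the end, for the whole second after the job is handed in: The yellow knob is past its detent and at rest near its locked position (turned more than 0.85 rad; locked is 1.05), the red knob is still unlocked (under 0.2 rad), and the bur stand is within 30 mm of where it stood (value of joint gold_knob above 0.85 rad and not (velocity of joint gold_knob above 0.1 rad/s) and value of joint silver_knob below 0.2 rad and distance of bur_stand from where it was at the start of the episode below 0.03 m); the robot touches nothing.
It fails at once if the red knob of the silver ring's vise is turned by more than 0.3 rad (value of joint silver_knob above 0.3 rad).
It fails at once if the bur stand is shoved more than 30 mm or tipped over (distance of bur_stand from where it was at the start of the episode above 0.03 m or angle between bur_stand's own z axis and vertical above 0.5 rad).
It also fails if it takes over 29 s, if anything falls off the work surface, if the arm or the gripper's body presses on something with over 40 N, if the wrist force passes 120 N, or if a joint passes its speed limit or range.

### The arm

A 6-joint arm with a two-finger parallel gripper is mounted at the origin on the work surface. World frame = base frame: x ahead of the robot, y to its left, z up, the work surface at z = 0. Lengths are in mm, angles in rad, forces in N, time in s.
With the tool pointing down it reaches from about 275 to 750 mm from the base axis. Payload 10.2 kg.
Tool frame: the origin (TCP) lies between the finger pads; the fingertips stand 17 mm ahead of it and the grasp point (between the pads) lies 2 mm behind it; z points along the fingers, y is the line along which they close (so a half turn about z gives the same grasp; the last joint's range is limited). The gripper opens to 85 mm and grips with 20 to 120 N. Pads are 22 mm wide; open, the fingers measure 114 mm over their backs; the gripper's body (76 mm by 85 mm) begins 54 mm behind the grasp point. The pads swing forward as they close: fully open they stand 13 mm farther back than shut.
Start: joints at [-1.381, 0.313, 1.498, -0, 1.331, -0.223], TCP at [210.605, -480.912, 248.294] pointing down, gripper open.
Joint ranges: [-2.94, 2.94], [-0.97, 2.17], [0.19, 2.56], [-1.23, 4.37], [0.02, 3.11], [-2.88, 2.88]. Speed limits (rad/s): [2.39, 2.39, 3.01, 3.14, 3.14, 3.14].

### API

Orientations are given as a unit quaternion [w, x, y, z].
In Python, from rig import * gives the robot as it stands.
- The arm moves only by the tool step_arm, never from a script. Its argument "commands" is text: rows parted by semicolons, each of 7 numbers parted by spaces: the opening, from 0 (shut) to 1 (fully open), then the shift along the tool's x, y, z in cm, then the turn, a rotation vector about the tool's x, y, z in rad. In form: hand x y z rx ry rz; .... A call has 1 to 20 rows; each row is the pose to reach, as a shift and turn from the pose commanded when the call began, along the tool's axes at that moment; what a row does not reach only later rows make up. A row lasts 1/12 s, in which the tool goes at most 41.7 mm and 7.16 degrees, less where a joint would pass 70% of its speed; a pose out of reach is approached as far as the arm can. A call with a gripper value outside its range is refused whole. The fingers move at their own pace and stop on an object; "newtons" is the grip in N (left out, the last holds). Time passes only in rows, so rows that repeat a pose let the fingers close. It gives the time, the measured TCP pose, the force, the opening and the grip force at its end, in the units of the state.
- sense(): the state, without advancing time (a new reading comes with each control period).
- capture(name): name is "scene" or "top"; returns the picture (480x640x3 uint8, red, green, blue); there is no depth.
- camera_model(name): a dict with "mtx" (3x3 intrinsics, pixels), "eye" and "rotation" of the camera in the world. Camera axes: x right, y down, z forward; pixel columns grow to the right and rows downward; lengths in mm; the calibration is good to about 2 mm. A picture is of the moment at which its call begins. camera_model takes no time and is no camera call.
- finish_job(): hands the job in; it is judged then, once.
Trained networks look in the newest picture that a camera, given by its name, has taken for a name from the list of things; names that differ only in an ending like _2 or _b are one class to them, and where a whole thing is asked for, a point or a joint stands for the part that bears it (a point fixed in the world has none). Each returns a list of dicts, best first, with "score" (0 to 1); they miss things now and then, are a little off and sometimes report something else, mostly with a low value. They report only what shows in the picture. A call takes as long as a camera call.
- search_frame(camera, label): "rect" ([centre column, centre row, width, height] in pixels, round what is visible of it).
- trace(camera, label): "mask" (480x640 bool, what is visible of it) and "rect" ([centre column, centre row, width, height] in pixels, round what is visible of it).
- spot_point(camera, label): "xy" ([column, row] in pixels: a listed point, or the origin of a listed thing).
The state is a dict: "time_s": time; "joints": joint angles; "dq": joint speeds; "tau": joint torques, N m; "eef_pos": TCP position; "ee_rot": TCP orientation; "force": force on the tool from outside, world axes, zero at the start; "wrist_torque": the same for the moment, N m; "grip_width": opening from 0.0 (shut) to 1.0 (fully open); "grip_force": force on a finger pad.
Only numpy, scipy, OpenCV 4.12 (cv2) and the standard library are available. Lean on these libraries where they do the work, as an engineer would, in place of code of your own. Each camera call takes 0.05 s, during which the arm holds its last target. There are 200 camera calls.

## Working session

There is one attempt and no reset: what is moved stays moved. The work goes in short steps, Python scripts to look and compute and a tool call to move; the robot and the scene stay as the last step left them, time stands still between calls to the robot, and variables do not carry over. Pictures are saved under pics/ and viewed, at most 10 in all, crops included, and the job is handed in when it is done.

Besides the shell and the picture viewer there is one more tool, called by a JSON object that holds its "api" and its "payload", one argument or row to a line. step_arm: Moves the arm, as the interface text tells. Its arguments: {"type":"object","properties":{"commands":{"type":"string"},"newtons":{"type":"number"}},"required":["commands"]}

```bash
mkdir -p pics
cat > h.py <<'E'
from rig import *
import numpy as np, cv2
def ray(cam,px,z):
    m=camera_model(cam); R=np.array(m["rotation"]); e=np.array(m["eye"]); K=np.array(m["mtx"])
    d=np.linalg.inv(K)@[px[0],px[1],1]
    best=[]
    d=R@d
    return e+d*(z-e[2])/d[2]
def proj(cam,p):
    m=camera_model(cam); R=np.array(m["rotation"]); e=np.array(m["eye"]); K=np.array(m["mtx"])
    q=K@(R.T@(np.array(p)-e)); return q[:2]/q[2]
E
python3 - <<'E'
from h import *
for c in ("scene","top"):
    im=capture(c); cv2.imwrite(f"pics/{c}0.png",im[:,:,::-1])
    m=camera_model(c); print(c,m["eye"],np.round(m["rotation"],3).tolist())
    for l,z in (("gold_knob_grip",62),("gold_vise",0),("bur_stand",0)):
        for d in spot_point(c,l)[:2]: print(l,d["score"],np.round(d["xy"],1),ray(c,d["xy"],z).round(1))
E
```

```text
scene [984.16419419 459.98261925 872.22211177] [-0.122, 0.38, 0.866, -0.301]Traceback (most recent call last):
  File "<stdin>", line 6, in <module>
  File "h.py", line 7, in ray
    d=R@d
      ~^~
ValueError: matmul: Input operand 1 has a mismatch in its core dimension 0, with gufunc signature (n?,k),(k,m?)->(n?,m?) (size 3 is different from 4)
```

```bash
sed -i 's/R=np.array(m\["rotation"\])/R=Rotation.from_quat(m["rotation"],scalar_first=True).as_matrix()/; s/^import numpy.*/&\nfrom scipy.spatial.transform import Rotation/' h.py
python3 - <<'E'
from h import *
for c in ("scene","top"):
    im=capture(c); cv2.imwrite(f"pics/{c}1.png",im[:,:,::-1])
    m=camera_model(c); print(c,m["eye"],Rotation.from_quat(m["rotation"],scalar_first=True).as_matrix()[:,2].round(2))
    for l,z in (("gold_knob_grip",62),("gold_vise",0),("bur_stand",0)):
        for d in spot_point(c,l)[:2]: print(l,d["score"],np.round(d["xy"],1),ray(c,d["xy"],z).round(1))
E
```

```text
scene [984.16419419 459.98261925 872.22211177] [-0.44 -0.43 -0.79]
gold_knob_grip 0.85 [435.  270.4] [445.7 190.9  62. ]
gold_knob_grip 0.7 [291.8 299. ] [649.1  52.7  62. ]
gold_vise 0.59 [432.8 291.3] [443.7 194.6   0. ]
gold_vise 0.53 [291.1 299.8] [625.5  21.8  -0. ]
bur_stand 0.83 [287.8 296.5] [624.5  12.6   0. ]
top [ 428.58329428    4.6244831  1113.87880781] [ 0.1  -0.02 -0.99]
gold_knob_grip 0.71 [190.3 286.1] [439.3 194.   62. ]
gold_vise 0.64 [200.6 288.7] [434.9 185.5   0. ]
bur_stand 0.81 [289.2 191.5] [622.4  16.1   0. ]
```

View pics/scene1.png

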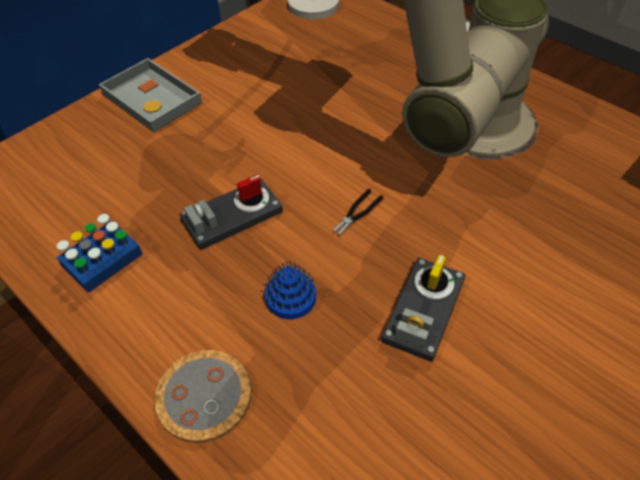

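View pics/top1.png

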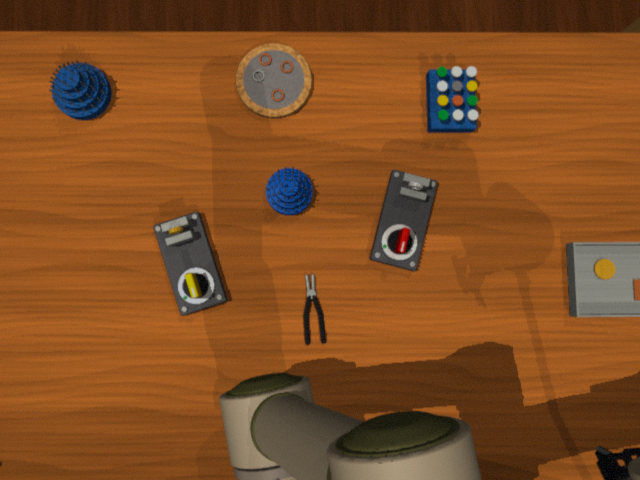

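Run:
```python
from h import *
from scipy.optimize import minimize
masks={}
for c in ("scene","top"):
    im=cv2.imread(f"pics/{c}1.png"); h=cv2.cvtColor(im,cv2.COLOR_BGR2HSV)
    p=proj(c,[441,192,62]).astype(int); m=np.zeros((480,640),np.uint8); s=28
    sl=(slice(p[1]-s,p[1]+s),slice(p[0]-s,p[0]+s))
    m[sl]=cv2.inRange(h,(20,120,60),(35,255,255))[sl]; 
    n,l,st,ce=cv2.connectedComponentsWithStats(m); k=1+np.argmax(st[1:,4]); m=(l==k).astype(np.uint8); masks[c]=m; print(c,st[k],ce[k])
def sil(c,q):
    x,y,a=q; P=[]
    for sx in(-23,23):
        for sy in (-7,7):
            for z in (36,76): P.append(proj(c,[x+sx*np.cos(a)-sy*np.sin(a),y+sx*np.sin(a)+sy*np.cos(a),z]))
    o=np.zeros((480*4,640*4),np.uint8); hull=cv2.convexHull(((np.array(P)+.5)*4).astype(np.float32)).round().astype(np.int32)
    cv2.fillConvexPoly(o,hull,1); return o
M={c:cv2.resize(masks[c],None,fx=4,fy=4,interpolation=cv2.INTER_LINEAR) for c in masks}
def cost(q,cs): return sum(1-(sil(c,q)&M[c]).sum()/(sil(c,q)|M[c]).sum() for c in cs)
for cs in (("scene",),("top",),("scene","top")):
    best=min((minimize(cost,[441,192,a],args=(cs,),method="Nelder-Mead",options=dict(initial_simplex=[[441,192,a],[451,192,a],[441,202,a],[441,192,a+.3]])) for a in np.arange(-.6,2.4,.5)),key=lambda r:r.fun)
    print(cs,best.x.round(3),best.fun)
for px in [(155,228),(200,213),(228,300),(183,315)]: print(ray("top",px,22).round(1))
b=best.x
rows=[]
for c in masks:
    im=cv2.imread(f"pics/{c}1.png"); p=proj(c,[441,192,62]).astype(int)
    big=cv2.resize(im[p[1]-37:p[1]+37,p[0]-37:p[0]+37],(518,518)[:2] and (390,390),interpolation=cv2.INTER_CUBIC); rows.append(big)
cv2.imwrite("pics/z.png",np.hstack(rows))
```

```text
scene [428 255  18  35 322] [435.79813665 272.47515528]
top [185 273  16  25 245] [192.29795918 284.54285714]Traceback (most recent call last):
  File "<stdin>", line 20, in <module>
  File "<stdin>", line 20, in <genexpr>
    res = _minimize_neldermead(fun, x0, args, callback, bounds=bounds,
                               **options)
    fsim[j] = func(sim[j])
              ~~~~^^^^^^^^
    fx = function(np.copy(x), *(wrapper_args + args))
  File "<stdin>", line 18, in cost
  File "<stdin>", line 18, in <genexpr>
  File "<stdin>", line 14, in sil
  File "h.py", line 11, in proj
    m=camera_model(cam); R=Rotation.from_quat(m["rotation"],scalar_first=True).as_matrix(); e=np.array(m["eye"]); K=np.array(m["mtx"])
ValueError: time passes only in moves, steps and waits
```

```bash
cat >> h.py <<'E'
import functools
camera_model=functools.lru_cache(None)(camera_model)
E
cat > fit.py <<'E'
from h import *
from scipy.optimize import minimize
import sys
def fit(suf,guess,angs):
    masks={}
    for c in ("scene","top"):
        im=cv2.imread(f"pics/{c}{suf}.png"); h=cv2.cvtColor(im,cv2.COLOR_BGR2HSV)
        p=proj(c,[*guess,62]).astype(int); m=np.zeros((480,640),np.uint8); s=28
        sl=(slice(p[1]-s,p[1]+s),slice(p[0]-s,p[0]+s))
        m[sl]=cv2.inRange(h,(20,120,60),(35,255,255))[sl]
        n,l,st,ce=cv2.connectedComponentsWithStats(m); k=1+np.argmax(st[1:,4])
        masks[c]=cv2.resize(cv2.morphologyEx((l==k).astype(np.uint8),cv2.MORPH_CLOSE,np.ones((5,5))),None,fx=4,fy=4)
    def cost(q,cs):
        x,y,a=q; t=0
        for c in cs:
            P=[proj(c,[x+sx*np.cos(a)-sy*np.sin(a),y+sx*np.sin(a)+sy*np.cos(a),z]) for sx in(-23,23) for sy in (-7,7) for z in (36,76)]
            o=np.zeros((1920,2560),np.uint8)
            cv2.fillConvexPoly(o,cv2.convexHull(((np.array(P)+.5)*4).astype(np.float32)).round().astype(np.int32),1)
            t+=1-(o&masks[c]).sum()/(o|masks[c]).sum()
        return t
    x,y=guess
    for cs in (("scene",),("top",),("scene","top")):
        b=min((minimize(cost,[x,y,a],args=(cs,),method="Nelder-Mead",options=dict(maxiter=80,initial_simplex=[[x,y,a],[x+10,y,a],[x,y+10,a],[x,y,a+.3]])) for a in angs),key=lambda r:r.fun)
        print(cs,b.x.round(3),round(b.fun,3))
    big=[]
    for c in masks:
        im=cv2.imread(f"pics/{c}{suf}.png"); p=proj(c,[x,y,62]).astype(int)
        big.append(cv2.resize(im[p[1]-37:p[1]+37,p[0]-37:p[0]+37],(390,390),interpolation=cv2.INTER_CUBIC))
    cv2.imwrite(f"pics/z{suf}.png",np.hstack(big))
E
python3 - <<'E'
from fit import *
fit("1",(441,192),np.arange(-.5,2.1,.5))
for px in [(155,228),(200,213),(228,300),(183,315)]: print(ray("top",px,22).round(1))
s=sense(); print(s["eef_pos"],Rotation.from_quat(s["ee_rot"],scalar_first=True).as_matrix().round(3).tolist(),s["time_s"])
E
```

```text
('scene',) [4.42401e+02 1.91455e+02 3.33000e-01] 0.098
('top',) [4.40305e+02 1.91070e+02 3.20000e-01] 0.137
('scene', 'top') [4.41732e+02 1.91540e+02 3.39000e-01] 0.242
[549.3 269.2  22. ]
[577.6 184.9  22. ]
[413.5 130.6  22. ]
[386.2 214.   22. ]
[ 210.60548059 -480.87860115  248.27719387] [[0.916, 0.401, -0.0], [0.401, -0.916, 0.0], [0.0, -0.0, -1.0]] 0.5
```

View pics/z1.png

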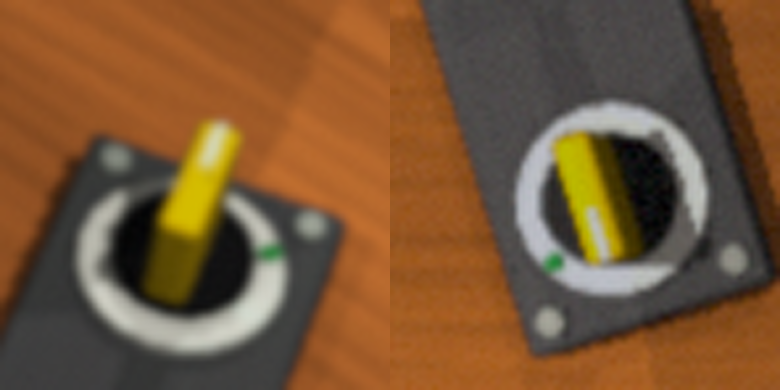

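{"api": "step_arm", "payload": {
  "commands": "1 48.1 -52.3 6 0 0 0.08;1 48.1 -52.3 6 0 0 0.08;1 48.1 -52.3 6 0 0 0.08;1 48.1 -52.3 6 0 0 0.08;1 48.1 -52.3 6 0 0 0.08;1 48.1 -52.3 6 0 0 0.08;1 48.1 -52.3 6 0 0 0.08;1 48.1 -52.3 6 0 0 0.08;1 48.1 -52.3 6 0 0 0.08;1 48.1 -52.3 6 0 0 0.08;1 48.1 -52.3 6 0 0 0.08;1 48.1 -52.3 6 0 0 0.08;1 48.1 -52.3 6 0 0 0.08;1 48.1 -52.3 6 0 0 0.08;1 48.1 -52.3 6 0 0 0.08;1 48.1 -52.3 6 0 0 0.08;1 48.1 -52.3 6 0 0 0.08;1 48.1 -52.3 6 0 0 0.08;1 48.1 -52.3 6 0 0 0.08;1 48.1 -52.3 6 0 0 0.08"
}}

```text
time_s: 2.17
eef_pos: [441.1, 190.7, 188.1]
ee_rot: [0.0, 0.986, 0.166, -0.0]
force: [-0.5, -0.9, -0.4]
grip_width: 0.997
grip_force: 0.0
```

{"api": "step_arm", "payload": {
  "commands": "1 0 0 3 0 0 0;1 0 0 6 0 0 0;1 0 0 8.5 0 0 0;1 0 0 10.5 0 0 0;1 0 0 12 0 0 0;1 0 0 12.6 0 0 0;1 0 0 12.6 0 0 0;1 0 0 12.6 0 0 0"
}}

```text
time_s: 2.83
eef_pos: [441.8, 190.4, 63.1]
ee_rot: [0.0, 0.986, 0.165, 0.0]
force: [-0.9, 0.2, -0.2]
grip_width: 1.001
grip_force: 0.0
```

Run:
```python
from h import *
im=capture("scene"); p=proj("scene",[441,191,62]).astype(int)
cv2.imwrite("pics/s2.png",cv2.resize(im[p[1]-80:p[1]+80,p[0]-80:p[0]+80,::-1],(590,590),interpolation=cv2.INTER_CUBIC))
s=sense(); print(s["joints"],s["force"],s["eef_pos"])
```

```text
[ 1.63207534e-01  4.60391865e-01  1.83535148e+00 -5.11825713e-05
  8.44089838e-01  1.40212788e+00] [ 0.13516864 -0.91570916  0.34518413] [442.00129323 190.64241022  63.42800329]
```

View pics/s2.png

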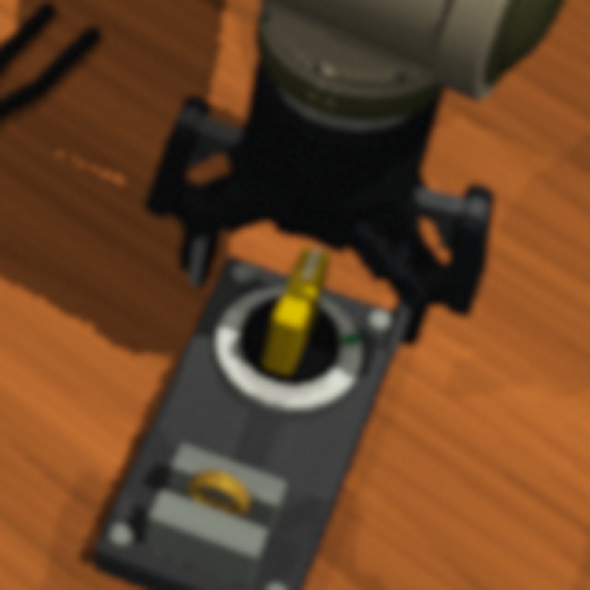

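The open fingers straddle the yellow bar (bar at about (295,320) in the crop) with the gold ring's jaws well clear. Closing next.

{"api": "step_arm", "payload": {
  "commands": "0 0 0 0 0 0 0;0 0 0 0 0 0 0;0 0 0 0 0 0 0;0 0 0 0 0 0 0;0 0 0 0 0 0 0;0 0 0 0 0 0 0;0 0 0 0 0 0 0;0 0 0 0 0 0 0;0 0 0 0 0 0 0;0 0 0 0 0 0 0",
  "newtons": 50
}}

```text
time_s: 3.72
eef_pos: [441.5, 190.9, 62.5]
ee_rot: [0.0, 0.986, 0.165, 0.0]
force: [-0.6, -3.2, 5.3]
grip_width: 0.155
grip_force: 50.6
```

Gripped at bar width. Turn 1.0 rad.

{"api": "step_arm", "payload": {
  "commands": "0 0 0 0 0 0 0.08;0 0 0 0 0 0 0.16;0 0 0 0 0 0 0.24;0 0 0 0 0 0 0.32;0 0 0 0 0 0 0.4;0 0 0 0 0 0 0.48;0 0 0 0 0 0 0.56;0 0 0 0 0 0 0.64;0 0 0 0 0 0 0.72;0 0 0 0 0 0 0.8;0 0 0 0 0 0 0.88;0 0 0 0 0 0 0.94;0 0 0 0 0 0 1.0;0 0 0 0 0 0 1.0;0 0 0 0 0 0 1.0"
}}

```text
time_s: 4.97
eef_pos: [441.6, 191.5, 62.5]
ee_rot: [-0.0, 0.945, -0.327, 0.0]
force: [0.1, 2.6, 4.5]
grip_width: 0.15
grip_force: 49.9
```

{"api": "step_arm", "payload": {
  "commands": "1 0 0 0 0 0 0;1 0 0 0 0 0 0;1 0 0 0 0 0 0;1 0 0 0 0 0 0;1 0 0 0 0 0 0;1 0 0 0 0 0 0;1 0 0 0 0 0 0;1 0 0 0 0 0 0;1 0 0 -2 0 0 0;1 0 0 -5 0 0 0;1 0 0 -8 0 0 0;1 0 0 -11 0 0 0;1 0 0 -14 0 0 0;1 0 0 -14 0 0 0;1 0 0 -14 0 0 0"
}}

```text
time_s: 6.22
eef_pos: [441.8, 191.2, 203.4]
ee_rot: [-0.001, 0.945, -0.327, 0.001]
force: [0.5, -0.5, -1.3]
grip_width: 0.999
grip_force: 0.0
```

Run:
```python
from h import *
im=capture("scene"); cv2.imwrite("pics/s3.png",im[:,:,::-1])
p=proj("scene",[441,191,62]).astype(int)
cv2.imwrite("pics/s3z.png",cv2.resize(im[p[1]-80:p[1]+80,p[0]-190:p[0]+80,::-1],(800,474),interpolation=cv2.INTER_CUBIC))
s=sense(); print(s["force"],s["eef_pos"],s["time_s"])
for d in spot_point("scene","bur_stand")[:1]: print(ray("scene",d["xy"],0))
```

```text
[ 0.37154537 -0.16540022  0.05376437] [441.20916964 191.09525015 202.04279211] 6.2667
[625.2359309   23.32995945   0.        ]
```

View pics/s3z.png

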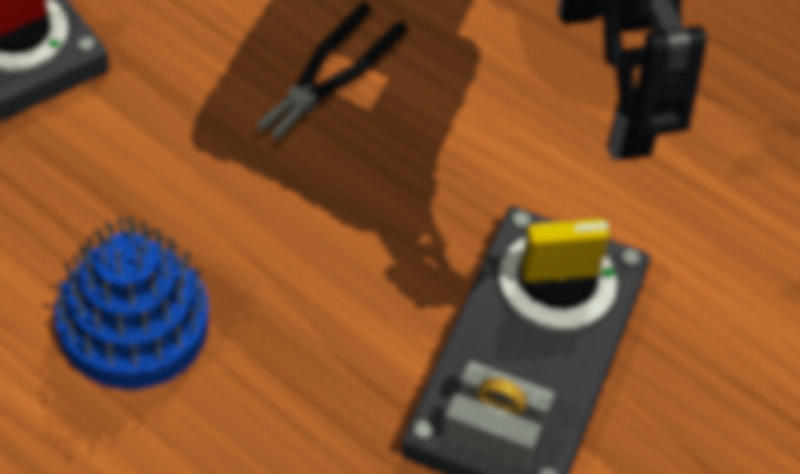

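The yellow bar (at about (567,250) in the crop) now has its white line pointing at the green dot. The hand is clear of it, and the bur stand hasn't moved.

```bash
python3 -c "
from rig import *
print(finish_job())"
```

```text
the job is handed in; nothing more can be done
None
```

I turned the yellow knob to its locked position (white line at the green dot) and let go; the red knob was never touched, the bur stand was not moved, and the job is handed in, with no verdict returned.

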